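# Open the oiler on the furnace-door air line

### The arm

A 7-joint arm with a two-finger parallel gripper is mounted at the origin on the work surface. World frame = base frame: x ahead of the robot, y to its left, z up, the work surface at z = 0. Lengths are in m, angles in rad, forces in N, time in s.
With the tool pointing down it reaches from about 0.4 to 0.85 m from the base axis. Payload 4.4 kg.
Tool frame: the origin (TCP) lies between the finger pads; the fingertips stand 19 mm ahead of it and the grasp point (between the pads) is the TCP; z points along the fingers, y is the line along which they close (so a half turn about z gives the same grasp; the last joint's range is limited). The gripper opens to 94 mm and grips with 3 to 60 N. Pads are 16 mm wide; open, the fingers measure 119 mm over their backs; the gripper's body (75 mm by 177 mm) begins 78 mm behind the grasp point.
Start: joints at [-1.3, 0.628, 0.038, 1.517, -0.027, 0.996, -0.02], TCP at [0.215, 0.614, 0.224] pointing down, gripper open.
Joint ranges: [-3.06, 3.06], [-0.37, 2.12], [-1.25, 1.32], [0.18, 2.47], [-1.1, 4.24], [0.23, 1.98], [-2.94, 2.94]. Speed limits (rad/s): [2.57, 2.57, 3.14, 3.14, 3.14, 3.14, 3.14].

### API

Orientations are given as a unit quaternion [x, y, z, w].
In Python, from plant import env gives the robot as it stands.
- The arm moves only by the shell command python3 -m jog 'ROWS' [FORCE]. ROWS is JSON, a list that holds one entry, the list of rows, each a list of 7 numbers: the turn, a rotation vector about the tool's x, y, z in rad, then the shift along the tool's x, y, z in cm, then the opening in per cent of the stroke, from 0 (shut) to 100 (fully open). A call has 1 to 10 rows; each row is the pose to reach, as a shift and turn from the pose commanded when the call began, along the tool's axes at that moment; what a row does not reach only later rows make up. A row lasts 1/12 s, in which the tool goes at most 41.7 mm and 7.16 degrees, less where a joint would pass 70% of its speed; a pose out of reach is approached as far as the arm can. A call with a gripper value outside its range is refused whole. The fingers move at their own pace and stop on an object; FORCE is the grip in N (left out, the last holds). Time passes only in rows, so rows that repeat a pose let the fingers close. It gives the time, the measured TCP pose, the force, the opening and the grip force at its end, in the units of the state.
- env.get_obs(): the state, without advancing time (a new reading comes with each control period).
- env.get_image(name): name is "scene" or "top" or "wrist"; returns a dict with "color" (420x560x3 uint8, blue, green, red), "K" (3x3 intrinsics, pixels), "origin" and "attitude" of the camera in the world; the wrist camera has in their place "T_tool_cam" (4x4, takes a point from camera to tool coordinates, whose origin is the TCP and whose axes are the flange's). Camera axes: x right, y down, z forward; pixel columns grow to the right and rows downward; lengths in m; the calibration is good to about 2 mm. A picture is of the moment at which its call begins: read the wrist's pose just before it. There is no depth.
- env.hand_in(): hands the job in; it is judged then, once.
The state is a dict: "time": time; "joint_positions": joint angles; "dq": joint speeds; "tau": joint torques, N m; "position": TCP position; "ee_rot": TCP orientation; "ft_force": force on the tool from outside, world axes, zero at the start; "moment": the same for the moment, N m; "finger_gap": finger opening in m; "finger_force": force on a finger pad.
Only numpy, scipy, OpenCV 4.12 (cv2) and the standard library are available. Lean on these libraries where they do the work, as an engineer would, in place of code of your own. Each camera call takes 0.05 s, during which the arm holds its last target. There are 200 camera calls.

### The job

Get the air-line oiler ready for topping up: first shut its air valve by turning the lever a full quarter turn clockwise until it stops. Then unscrew the slanted filler cap all the way without letting it fall or forcing it, and set it open side down, flat, near the middle of the steel tray, still holding it until it stands there. Leave the paddle, mug and tin where they are.

Things in the scene. Friction and masses are not known exactly. Their poses are not given: they have to be found in the camera images.
- oiler: Grey cast oil tank fixed to the bench, top 130 mm up (small dome and pin on it to 162 mm). Origin on the bench under its middle; the tank spans own x -60..60, y -75..75 mm. The filler neck leans out of the upper edge on its -y side; an air pipe leaves its +y side at 105 mm height, runs along own y to 176 mm and there turns down to the bench.
- neck: Fixed threaded filler neck of the oiler, tilted 35 degrees from vertical towards the oiler's -y. Origin: centre of the collar face on which the cap's rim sits (oiler frame 0, -95, 144 mm); z points out along the thread axis. Collar 52 mm across, below the origin; thread 39 mm across, 27 mm long. Right-hand thread, 13 mm per turn, 1.5 mm of play.
- cap: Loose black ribbed screw cap, 50 mm across, 31.5 mm tall, about 80 g, small raised bar on top along its x. Origin: centre of its open rim; z points out through its closed top. Starts screwed down, turns lightly, stays where left. Turned counter-clockwise (seen on its top) it rises 13 mm a turn and is free after 1.25 turns (7.9 rad, 16 mm up); 12 mm more along the axis clears the neck.
- valve (a joint): Angle of the air valve lever: 0 = open, lever in line with the pipe, pointing along the oiler's +y; grows clockwise seen from above; 1.571 = shut, at the stop, lever pointing along the oiler's +x. Stiff: 0.12 N m, stays where left.
- valve_axis (a point): Point on the lever's vertical turning axis, at the height of the lever's middle (143 mm above the bench).
- handle_end (a point): Middle of the lever's outer end, 83 mm from the turning axis. The lever is a flat bar 14 mm wide; its black grip covers the outer 50 mm, 14 mm wide and 16 mm tall, 135 to 151 mm above the bench. The pipe under it tops out at 118 mm.
- tray: Loose shallow square steel tray, 140 x 140 mm outside, rim 14 mm high, 3 mm walls and floor, 0.8 kg. Origin: centre of its underside; sides along its x and y.
- paddle: Bystander: charred wooden paddle lying flat, 20 mm thick, blade 100 x 85 mm towards its +x, handle 100 mm towards -x, 195 mm overall. Origin on the underside where the handle meets the blade, about.
- mug: Bystander: mug, 76 mm across, 90 mm tall, handle to its +y. Origin: centre of the underside.
- tin: Bystander: round plain metal wax tin, 88 mm across, 52 mm tall. Origin: centre of the underside.
Mind the look-alikes: they are no part of the job. Several things look just like the tray: the one meant starts nearest to the robot's base.

How it is judged:
On the way, in this order (a step that is already met when the one before it is completed fails the run):
1. the valve is shut, with the cap still screwed down (value of joint valve above 1.45 rad and z of cap in the frame of neck below 0.003 m), for 0.2 s.
2. the cap is about half unscrewed, still on its thread (z of cap in the frame of neck between 0.006 and 0.016 m and angle between the z axis of cap and the z axis of neck, either way round below 0.15 rad), for 0.2 s.
3. the cap is off the neck, held by the fingers (distance between cap and neck above 0.035 m and contact force between the fingers and cap above 0.5 N), for 0.1 s.
4. the cap stands on the tray, still held (contact force between cap and tray above 0.1 N and contact force between the fingers and cap above 0.3 N and horizontal distance between cap and tray below 0.045 m and angle between cap's own z axis and vertical below 0.2 rad), for 0.05 s.
At the end, for the whole second after the job is handed in: The valve lever is shut (past 1.45 rad, of 1.571) and the cap stands open side down on the tray's floor (rim within 5 mm of it, tilted under 0.1 rad), its centre within 45 mm of the tray's centre, at rest (value of joint valve above 1.45 rad and horizontal distance between cap and tray below 0.045 m and z of cap in the frame of tray below 0.008 m and angle between cap's own z axis and vertical below 0.1 rad and linear speed of cap below 0.02 m/s); the robot touches nothing.
It fails at once if the cap falls on the bench (contact force between cap and table above 0.2 N).
It fails at once if the cap is forced: over 120 N between cap and neck (contact force between cap and neck above 120 N).
It fails at once if the paddle is moved over 30 mm (distance of paddle from where it was at the start of the episode above 0.03 m).
It fails at once if the mug is moved over 30 mm or tipped (distance of mug from where it was at the start of the episode above 0.03 m or angle between mug's own z axis and vertical above 0.3 rad).
It fails at once if the tin is moved over 30 mm (distance of tin from where it was at the start of the episode above 0.03 m).
It also fails if it takes over 72 s, if anything falls off the work surface, if the arm or the gripper's body presses on something with over 40 N, if the wrist force passes 120 N, or if a joint passes its speed limit or range.

## Working session

There is one attempt and no reset: what is moved stays moved. The work goes in short steps, Python scripts to look and compute and a shell command to move; the robot and the scene stay as the last step left them, time stands still between calls to the robot, and variables do not carry over. Pictures are saved under pics/ and viewed, at most 10 in all, crops included, and the job is handed in when it is done.

```bash
mkdir -p pics; ls; python3 - <<'E'
from plant import env
import cv2,numpy as np
o=env.get_obs();print(o['time'],o['position'],o['ee_rot'],o['finger_gap'])
for n in('scene','top'):
    r=env.get_image(n);cv2.imwrite(f'pics/{n}0.png',r['color']);print(n,r['K'],r['origin'],r['attitude'])
E
```

```text
pics
0.0 [0.21455161 0.612919   0.22358644] [ 1.67582222e-01  9.85857677e-01 -9.05647999e-04 -1.40541153e-04] 0.09390271671589402
scene [[423.68209803   0.         281.94093975]
 [  0.         423.68209803 212.52317201]
 [  0.           0.           1.        ]] [ 0.9604596  -0.78928298  0.70886039] [ 0.84250088  0.21379353 -0.11425452 -0.48107224]
top [[514.06748093   0.         276.79017605]
 [  0.         514.06748093 210.21951405]
 [  0.           0.           1.        ]] [0.22116061 0.09800774 1.73963758] [-0.69631109  0.71211441 -0.05996163  0.06669734]
```

View pics/scene0.png

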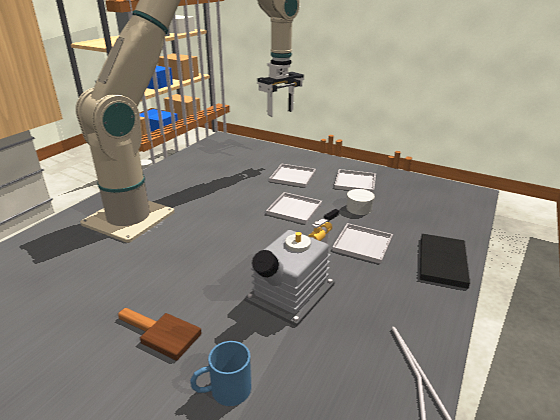

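View pics/top0.png

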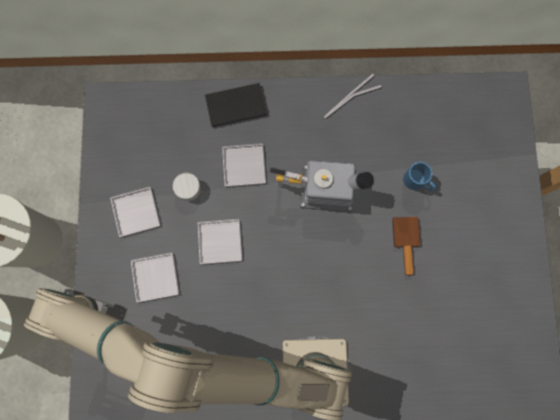

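Top view: the look-alike trays are at (244,166), (220,242), (136,212) and (155,278). The base is at about (315,372), so (220,242) looks nearest. The oiler is at (330,182), with the cap at (364,181) and the lever end at (272,171). The tin is at (187,187), the mug at (419,176) and the paddle at (406,240).

```bash
cat > h.py <<'E'
import numpy as np,cv2
from scipy.spatial.transform import Rotation as R
from plant import env
def cam(n):
    o=env.get_obs(); r=env.get_image(n)
    if 'T_tool_cam' in r:
        T=np.eye(4);T[:3,:3]=R.from_quat(o['ee_rot']).as_matrix();T[:3,3]=o['position'];T=T@r['T_tool_cam']
        return r['color'],r['K'],T[:3,3],T[:3,:3]
    return r['color'],r['K'],np.array(r['origin']),R.from_quat(r['attitude']).as_matrix()
def ray(c,u,v):
    d=c[3]@np.linalg.inv(c[1])@np.array([u,v,1.]);return c[2],d/np.linalg.norm(d)
def onz(c,u,v,z):
    o,d=ray(c,u,v);return o+d*(z-o[2])/d[2]
def proj(c,p):
    q=c[1]@(c[3].T@(np.asarray(p)-c[2]));return q[:2]/q[2]
def tri(c1,p1,c2,p2):
    o1,d1=ray(c1,*p1);o2,d2=ray(c2,*p2)
    s=np.linalg.lstsq(np.c_[d1,-d2],o2-o1,rcond=None)[0];a,b=o1+s[0]*d1,o2+s[1]*d2
    return (a+b)/2,np.linalg.norm(a-b)
E
python3 - <<'E'
from h import *
c=cam('top');im=c[0]
hsv=cv2.cvtColor(im,cv2.COLOR_BGR2HSV)
# light, unsaturated blobs: trays
m=((hsv[...,2]>150)&(hsv[...,1]<40)).astype(np.uint8);m[:130]=0;m[310:]=0;m[:,:105]=0
for k in cv2.findContours(m,cv2.RETR_EXTERNAL,cv2.CHAIN_APPROX_NONE)[0]:
    if cv2.contourArea(k)>300:
        r=cv2.minAreaRect(k);p=onz(c,*r[0],.006)
        print('tray?',np.round(r[0]),np.round(r[1]),round(r[2]),p.round(3),'dist',np.hypot(*p[:2]).round(3),(cv2.boxPoints(r)).round(1).tolist())
a=cv2.resize(im[135:230,255:385],None,fx=6,fy=6,interpolation=cv2.INTER_CUBIC)
cv2.imwrite('pics/oil.png',a)
b=cv2.resize(im[190:310,110:290],None,fx=4,fy=4,interpolation=cv2.INTER_CUBIC);cv2.imwrite('pics/tray.png',b)
E
```

```text
tray? [154. 277.] [42. 43.] 80 [0.317 0.529 0.006] dist 0.616 [[128.8000030517578, 260.5], [171.5, 252.6999969482422], [179.0, 293.79998779296875], [136.3000030517578, 301.6000061035156]]
tray? [219. 241.] [41. 41.] 86 [0.433 0.309 0.006] dist 0.532 [[197.3000030517578, 222.10000610351562], [238.39999389648438, 219.39999389648438], [241.1999969482422, 260.5], [200.0, 263.20001220703125]]
tray? [134. 212.] [39. 43.] 74 [0.541 0.601 0.006] dist 0.808 [[108.69999694824219, 199.3000030517578], [149.6999969482422, 187.8000030517578], [160.10000610351562, 224.89999389648438], [119.0999984741211, 236.39999389648438]]
tray? [186. 185.] [24. 25.] 90 [0.632 0.426 0.006] dist 0.762 [[173.0, 173.0], [198.0, 173.0], [198.0, 197.0], [173.0, 197.0]]
tray? [330. 179.] [43. 32.] 3 [ 0.641 -0.075  0.006] dist 0.646 [[307.70001220703125, 193.6999969482422], [309.20001220703125, 162.1999969482422], [352.29998779296875, 164.1999969482422], [350.79998779296875, 195.6999969482422]]
tray? [243. 165.] [37. 40.] 85 [0.697 0.224 0.006] dist 0.732 [[222.1999969482422, 148.5], [261.70001220703125, 145.3000030517578], [264.70001220703125, 182.3000030517578], [225.10000610351562, 185.5]]
tray? [548. 155.] [24. 23.] 90 [ 0.708 -0.833  0.006] dist 1.094 [[536.0, 143.0], [559.0, 143.0], [559.0, 167.0], [536.0, 167.0]]
```

View pics/oil.png

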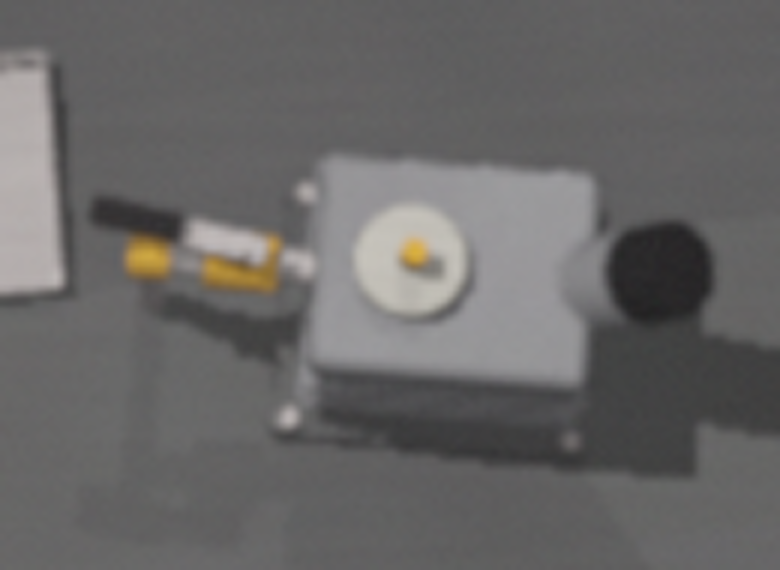

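View pics/tray.png

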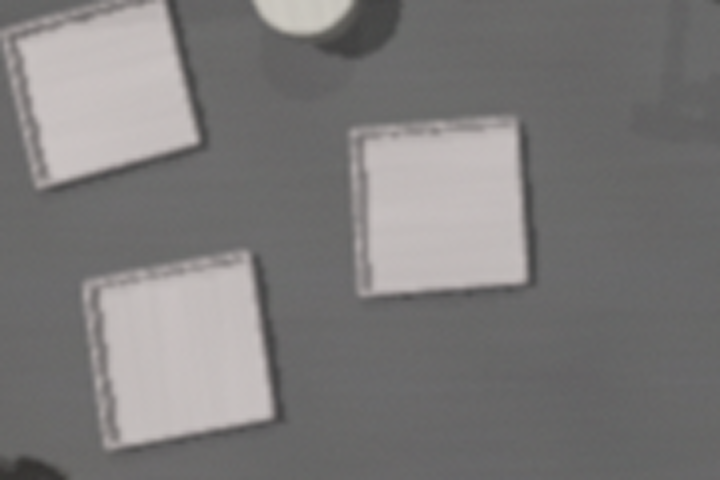

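The tray meant is the one at (220,242), 0.53 m from the base; the others are at 0.62, 0.73 and 0.81 m, and the crop confirms it is a plain square tray. Oiler crop: the tank-top corners are at (322,155), (597,175), (585,387) and (312,365), the cap disc is at (660,271), and the lever runs from (270,248) to (95,210).

```bash
python3 - <<'E'
from h import *
t=cam('top')
f=lambda u,v:((u+.5)/6-.5+255,(v+.5)/6-.5+135)
C=np.array([onz(t,*f(*p),.13) for p in((322,155),(597,175),(585,387),(312,365))])
print(C.round(3)); e=[np.linalg.norm(C[i]-C[(i+1)%4]).round(3) for i in range(4)];print(e)
o=C.mean(0);y=(C[0]-C[1]+C[3]-C[2])[:2];yaw=np.arctan2(y[1],y[0])-np.pi/2
print('oiler',o,'yaw deg',np.degrees(yaw))
Rz=R.from_euler('z',yaw).as_matrix();o[2]=0
W=lambda p:o+Rz@np.array(p)
print('neck',W((0,-.095,.144)).round(4),'cap top',W((0,-.095-.0315*np.sin(.611),.144+.0315*np.cos(.611))).round(4))
ct=W((0,-.095-.0315*np.sin(.611),.144+.0315*np.cos(.611)))
print('cap top reproj crop',(proj(t,ct)-[255,135])*6)
he=onz(t,*f(95,210),.151);print('handle end',he, 'grip inner',onz(t,*f(185,226),.151))
print('pipe elbow',W((0,.176,.105)), (proj(t,W((0,.176,.118)))-[255,135])*6)
print('tray',onz(t,219.9,241.6,.014))
# black cap in both views
s=cam('scene')
for c,(u0,u1,v0,v1) in((t,(350,378,165,195)),(s,(245,285,240,285))):
    g=c[0][v0:v1,u0:u1].max(2)<70
    n,l,st,ce=cv2.connectedComponentsWithStats(g.astype(np.uint8));k=1+st[1:,4].argmax();print(st[k],ce[k]+[u0,v0])
print('cap mid proj',[proj(c,W((0,-.095-.020*np.sin(.611),.144+.020*np.cos(.611)))) for c in(t,s)], 'captop',[proj(c,ct) for c in(t,s)])
cv2.imwrite('pics/s2.png',cv2.resize(s[0][180:330,230:400],None,fx=4,fy=4,interpolation=cv2.INTER_CUBIC))
E
```

```text
[[ 0.675  0.005  0.13 ]
 [ 0.66  -0.143  0.13 ]
 [ 0.544 -0.131  0.13 ]
 [ 0.559  0.014  0.13 ]]
[np.float64(0.148), np.float64(0.117), np.float64(0.145), np.float64(0.116)]
oiler [ 0.60925226 -0.06356655  0.13      ] yaw deg -5.897466962414659
neck [ 0.5995 -0.1581  0.144 ] cap top [ 0.5976 -0.176   0.1698]
cap top reproj crop [674.80414982 265.84227808]
handle end [0.64142493 0.12758391 0.151     ] grip inner [0.63150834 0.08001329 0.151     ]
pipe elbow [0.62733601 0.11150195 0.105     ] [124.1692338  247.67754163]
tray [0.43100419 0.3056177  0.014     ]
[  4   7  24  23 368] [364.66576087 183.99184783]
[  7  10  27  35 599] [265.21202003 264.67946578]
cap mid proj [array([364.8856618 , 179.85683628]), array([265.21339229, 261.89390277])] captop [array([367.4673583 , 179.30704635]), array([263.33340391, 259.87449145])]
```

View pics/s2.png

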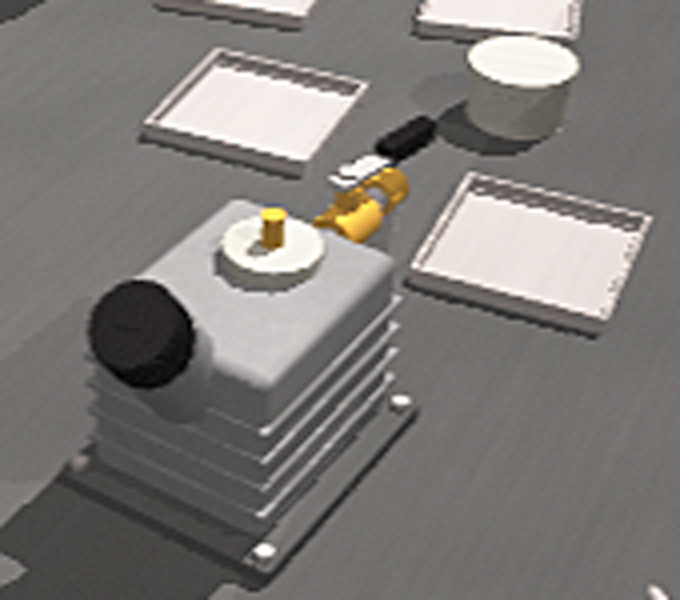

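The crop agrees with the pose model: the cap is at crop (141,333) against a predicted (141,327), and the lever is parallel to the pipe and slightly clockwise of it. I'll close the fingers and go beside the lever.

```bash
cat >> h.py <<'E'
def cmd(p,rot=None):
    "tool-axis turn (rad) and shift (cm) from the present pose to p"
    o=env.get_obs();A=R.from_quat(o['ee_rot']);d=A.inv().apply(np.asarray(p)-o['position'])*100
    w=np.zeros(3) if rot is None else (A.inv()*rot).as_rotvec()
    return np.r_[w.round(3),d.round(2)]
def st():
    o=env.get_obs();print(round(o['time'],2),o['position'].round(4),o['ee_rot'].round(3),'F',np.round(o['ft_force'],1),'gap',round(o['finger_gap'],4),np.round(o['finger_force'],1),'q',np.round(o['joint_positions'],2))
YAW=np.radians(-5.9);AX=np.array([.6207,.0469])
E
python3 - <<'E'
from h import *
print(cmd((.600,.117,.224)),cmd((.600,.117,.146)))
E
```

```text
[ 0.000e+00  0.000e+00  0.000e+00 -5.277e+01 -3.410e+01  4.000e-02] [  0.     0.     0.   -52.77 -34.09   7.84]
```

```bash
python3 -m jog '[[[0,0,0,-5.3,-3.4,0,0],[0,0,0,-10.6,-6.8,0,0],[0,0,0,-15.9,-10.2,0,0],[0,0,0,-21.2,-13.6,0,0],[0,0,0,-26.5,-17,0,0],[0,0,0,-31.8,-20.4,0,0],[0,0,0,-37.1,-23.8,0,0],[0,0,0,-42.4,-27.2,0,0],[0,0,0,-47.7,-30.6,0,0],[0,0,0,-52.8,-34.1,0,0]]]' 20
python3 -m jog '[[[0,0,0,0,0,0,0],[0,0,0,0,0,0,0],[0,0,0,0,0,0,0]]]' >/dev/null; python3 -c "
from h import *
st();print(cmd((.600,.117,.224)))"
```

```text
time: 1.08
position: [0.4722, 0.2833, 0.2246]
ee_rot: [0.168, 0.986, 0.0, 0.0]
ft_force: [0.6, 0.4, 0.4]
finger_gap: 0.031
finger_force: 0.0
1.33 [0.4708 0.2855 0.2244] [ 0.168  0.986  0.    -0.   ] F [-1.  -0.7  0.1] gap 0.0108 0.0 q [-0.63  0.49  0.05  1.8  -0.03  0.86  0.67]
[  0.     0.     0.   -17.77 -11.63   0.02]
```

```bash
python3 -m jog '[[[0,0,0,-4,-2.6,0,0],[0,0,0,-8,-5.2,0,0],[0,0,0,-12,-7.8,0,0],[0,0,0,-15,-9.8,0,0],[0,0,0,-17.8,-11.6,0,0],[0,0,0,-17.8,-11.6,0,0],[0,0,0,-17.8,-11.6,0,0]]]' >/dev/null; python3 -c "
from h import *
st();c=cam('wrist');cv2.imwrite('pics/w1.png',c[0]);print(c[2])"
```

```text
1.92 [0.6018 0.1154 0.2241] [ 0.169  0.986 -0.     0.   ] F [-0.7  0.1  0.2] gap 0.0005 0.0 q [-0.27  0.57  0.06  1.63 -0.04  0.94  1.03]
[0.5406608  0.13804454 0.38392911]
```

View pics/w1.png

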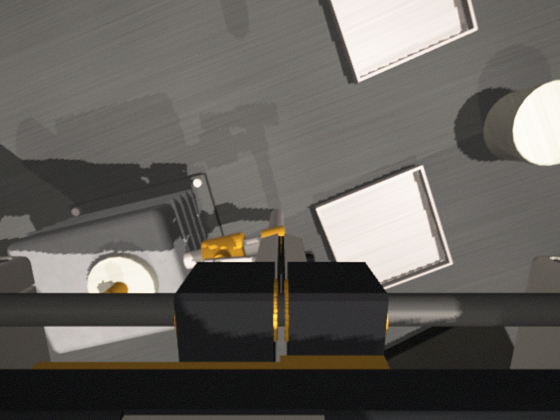

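The wrist view shows the oiler at lower left (the dome at (122,280)), the valve at (225,247) and the goal tray right of centre at (385,235). The closed fingers are beside the lever, on its near side. Descending.

```bash
python3 -m jog '[[[0,0,0,0,0.1,3,0],[0,0,0,0,0.1,6,0],[0,0,0,0,0.1,7.8,0],[0,0,0,0,0.1,7.8,0],[0,0,0,0,0.1,7.8,0]]]' >/dev/null; python3 - <<'E'
from h import *
st();u=lambda a:np.array([np.cos(np.radians(a)),np.sin(np.radians(a))])
for ph in(75,65,55,45,35,25,15,5,-2,-6,-10):
    d=np.radians(ph+90-160.7);s=.008*abs(np.cos(d))+.0125*abs(np.sin(d))
    p=AX+.062*u(ph)+(.007+s)*u(ph+90);print(ph,p.round(3),cmd((*p,.146))[3:])
E
```

```text
2.38 [0.5995 0.1208 0.146 ] [ 0.166  0.986  0.    -0.001] F [-0.1  0.6  0.1] gap 0.0004 0.0 q [-0.27  0.67  0.05  1.7  -0.04  0.77  1.03]
75 [0.621 0.111] [-2.39 -0.22 -0.01]
65 [0.632 0.11 ] [-3.44  0.04 -0.01]
55 [0.641 0.108] [-4.38  0.16 -0.01]
45 [0.651 0.105] [-5.36  0.14 -0.02]
35 [0.66  0.099] [-6.37 -0.05 -0.02]
25 [0.668 0.093] [-7.37 -0.44 -0.02]
15 [0.675 0.084] [-8.33 -1.01 -0.02]
5 [0.681 0.074] [-9.19 -1.79 -0.03]
-2 [0.683 0.066] [-9.72 -2.44 -0.03]
-6 [0.685 0.061] [-9.98 -2.85 -0.03]
-10 [0.685 0.056] [-10.21  -3.28  -0.03]
```

```bash
python3 -m jog '[[[0,0,0,-2.4,-0.2,0,0],[0,0,0,-3.4,0,0,0],[0,0,0,-4.4,0.1,0,0],[0,0,0,-5.4,0.1,0,0],[0,0,0,-6.4,-0.1,0,0],[0,0,0,-7.4,-0.4,0,0],[0,0,0,-8.3,-1,0,0],[0,0,0,-9.2,-1.8,0,0],[0,0,0,-9.7,-2.4,0,0],[0,0,0,-10,-2.8,0,0]]]'; python3 -m jog '[[[0,0,0,0,0,0,0],[0,0,0,0,0,0,0]]]'; python3 - <<'E'
from h import *
p=AX+.062*np.array([np.cos(YAW),np.sin(YAW)])
st()
t=cam('top');cv2.imwrite('pics/t2.png',cv2.resize(t[0][135:230,235:385],None,fx=5,fy=5,interpolation=cv2.INTER_CUBIC))
E
```

```text
time: 3.22
position: [0.6858, 0.0632, 0.147]
ee_rot: [0.167, 0.986, 0.004, -0.001]
ft_force: [-7.9, 16.7, 4.5]
finger_gap: 0.0006
finger_force: 7.6
time: 3.38
position: [0.6857, 0.0634, 0.147]
ee_rot: [0.167, 0.986, 0.004, -0.001]
ft_force: [-3.6, 10.2, 3.2]
finger_gap: 0.0004
finger_force: 4.8
3.38 [0.6857 0.0634 0.147 ] [ 0.167  0.986  0.004 -0.001] F [-3.6 10.2  3.2] gap 0.0004 4.8 q [-0.15  0.77  0.04  1.47 -0.04  0.91  1.14]
```

```bash
python3 -m jog '[[[0,0,0,0.3,1.5,0,0],[0,0,0,0.3,2.5,0,0],[0,0,0,0.3,2.5,-3,0],[0,0,0,0.3,2.5,-6,0],[0,0,0,0.3,2.5,-10,100],[0,0,0,0.3,2.5,-14,100],[0,0,0,0.3,2.5,-14,100]]]' >/dev/null; python3 - <<'E'
from h import *
st()
t=cam('top')
s=cam('scene');a=cv2.resize(s[0][180:300,230:380],None,fx=3,fy=3);b=cv2.resize(t[0][140:220,260:380],None,fx=3,fy=3)
q=np.zeros((600,450,3),np.uint8);q[:360]=a;q[360:,:360]=b;cv2.imwrite('pics/v.png',q)
y=np.array([-np.sin(YAW),np.cos(YAW)]);nz=np.array([*(-y*np.sin(.6109)),np.cos(.6109)])
neck=np.array([.5995,-.1581,.144]);print('nz',nz)
for h in(.022,.08):
    for k in(0,90,180,-90):
        base=np.c_[np.cross([*y,0],[0,0,1.]),np.zeros(3),np.zeros(3)]
        tx=-base[:,0];tz=-nz;ty=np.cross(tz,tx)
        rot=R.from_matrix(np.c_[tx,ty,tz])*R.from_euler('z',k,degrees=True)
        print(h,k,(neck+h*nz).round(4),cmd(neck+h*nz,rot))
E
```

```text
4.02 [0.6973 0.082  0.2963] [0.168 0.986 0.002 0.008] F [ 2.  -0.   1.5] gap 0.0171 0.0 q [-0.19  0.65  0.06  1.27 -0.04  1.21  1.1 ]
nz [-0.0589623  -0.57056642  0.81913211]
0.022 0 [ 0.5982 -0.1707  0.162 ] [ -0.607   0.078  -0.226   0.72  -27.01   12.66 ]
0.022 90 [ 0.5982 -0.1707  0.162 ] [ -0.402   0.52    1.293   0.72  -27.01   12.66 ]
0.022 180 [ 0.5982 -0.1707  0.162 ] [  0.112   0.876   2.783   0.72  -27.01   12.66 ]
0.022 -90 [ 0.5982 -0.1707  0.162 ] [ -0.554  -0.428  -1.74    0.72  -27.01   12.66 ]
0.08 0 [ 0.5948 -0.2037  0.2095] [ -0.607   0.078  -0.226  -0.08  -30.24    7.91 ]
0.08 90 [ 0.5948 -0.2037  0.2095] [ -0.402   0.52    1.293  -0.08  -30.24    7.91 ]
0.08 180 [ 0.5948 -0.2037  0.2095] [  0.112   0.876   2.783  -0.08  -30.24    7.91 ]
0.08 -90 [ 0.5948 -0.2037  0.2095] [ -0.554  -0.428  -1.74   -0.08  -30.24    7.91 ]
```

View pics/v.png

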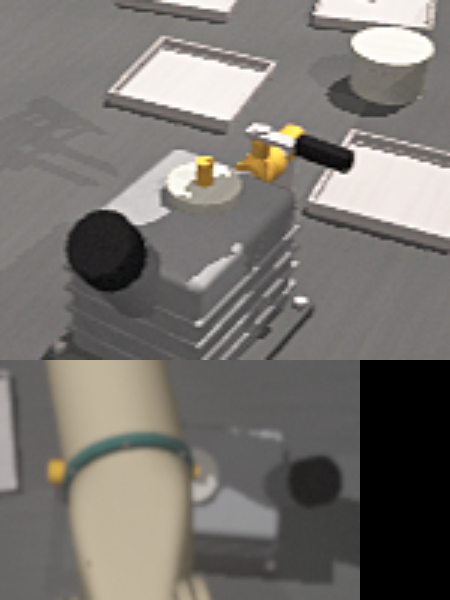

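The scene crop shows the lever turned from the valve at (258,130) to (345,155), along the oiler's +x, so it looks shut. I'll check it by projection while working out the cap approach.

```bash
cat >> h.py <<'E'
Y3=np.array([-np.sin(YAW),np.cos(YAW),0]);X3=np.array([np.cos(YAW),np.sin(YAW),0])
NZ=-Y3*np.sin(.6109)+np.array([0,0,np.cos(.6109)]);NECK=np.array([.5995,-.1581,.144])
def neckrot(k):
    tx=-X3;tz=-NZ;return R.from_matrix(np.c_[tx,np.cross(tz,tx),tz])*R.from_euler('z',k,degrees=True)
E
python3 - <<'E'
from h import *
s=cam('scene')
for g in(1.571,1.45,1.3):
    p=np.array([*AX,.143])+.083*(Y3*np.cos(g)+X3*np.sin(g));print(g,(proj(s,p)-[230,180])*3)
print(cmd(NECK+.12*NZ,neckrot(0)))
E
```

```text
1.571 [348.20914364 163.55398852]
1.45 [353.10098936 157.68948265]
1.3 [357.09978498 150.01396529]
[ -0.609   0.074  -0.227  -0.78  -32.42    4.47 ]
```

```bash
python3 - <<'E'
from h import *
s=cam('scene');u0,v0=318,218
g=(s[0][218:242,318:355].max(2)<45).astype(np.uint8)
n,l,stt,ce=cv2.connectedComponentsWithStats(g);k=1+stt[1:,4].argmax();ys,xs=np.where(l==k)
P=np.c_[xs+u0,ys+v0].astype(np.float32);print(len(P),P.min(0),P.max(0))
vx,vy,x0,y0=cv2.fitLine(P,cv2.DIST_L2,0,.01,.01).ravel();t=(P-[x0,y0])@[vx,vy]
a,b=[onz(s,x0+vx*q,y0+vy*q,.143) for q in(t.min(),t.max())]
d=b-a;print(a,b,np.linalg.norm(d),'world deg',np.degrees(np.arctan2(d[1],d[0])))
E
```

```text
125 [328. 225.] [347. 236.]
[0.6535461  0.04526621 0.143     ] [0.70374927 0.04091442 0.143     ] 0.05039143088137812 world deg -4.954219143646635
```

The grip measures 50 mm long and points at -5.0°, against -5.9° for fully shut, so the valve is shut. Next, the pre-grasp above the cap.

```bash
python3 -m jog '[[[0,0,0,0,-3.5,0,100],[-0.1,0.01,-0.03,-0.1,-7,0.5,100],[-0.2,0.02,-0.06,-0.2,-10.5,1,100],[-0.3,0.03,-0.1,-0.3,-14,1.5,100],[-0.4,0.04,-0.14,-0.4,-17.5,2,100],[-0.5,0.06,-0.18,-0.5,-21,2.7,100],[-0.61,0.074,-0.227,-0.6,-25,3.4,100],[-0.61,0.074,-0.227,-0.8,-29,4,100],[-0.61,0.074,-0.227,-0.8,-32.4,4.5,100],[-0.61,0.074,-0.227,-0.8,-32.4,4.5,100]]]'; python3 -m jog '[[[0,0,0,0,0,0,100],[0,0,0,0,0,0,100],[0,0,0,0,0,0,100]]]' >/dev/null;python3 - <<'E'
from h import *
st();print(cmd(NECK+.12*NZ,neckrot(0)))
c=cam('wrist');cv2.imwrite('pics/w2.png',c[0]);print(proj(c,NECK+.0315*NZ),proj(c,NECK+.0315*NZ+.025*X3),proj(c,NECK))
E
```

```text
time: 5.05
position: [0.5872, -0.2369, 0.2354]
ee_rot: [0.057, 0.952, 0.299, 0.012]
ft_force: [0.1, -0.3, -0.3]
finger_gap: 0.0935
finger_force: 0.0
5.3 [ 0.5927 -0.2231  0.2414] [0.047 0.952 0.302 0.014] F [-0.7 -0.1  0.2] gap 0.0939 0.0 q [ 0.73  0.78 -0.24  1.35 -0.4   1.32  2.16]
[ 0.004 -0.004  0.002 -0.01  -0.23  -0.28 ]
[277.06342485 220.51557754] [277.07598467 248.49592751] [277.33233801 212.09714693]
```

View pics/w2.png

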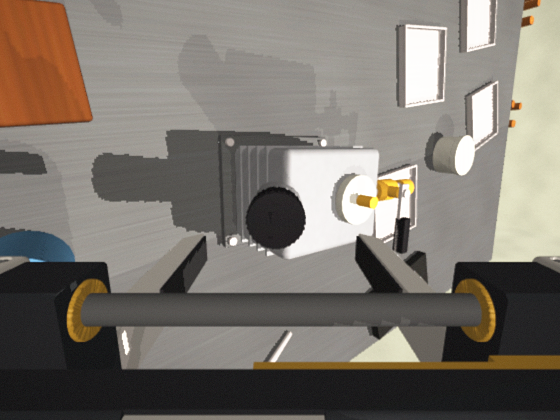

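The wrist view shows the cap disc at (276,217) with a radius of about 29 px, within 1-2 px of the prediction. The axis estimate is therefore good to about 1 mm. I'll wind the last joint back before gripping (q7 from 2.16 to about -2.6).

```bash
for i in 1 2 3; do python3 -m jog '[[[0,0,0.12,0,0,0,100],[0,0,0.24,0,0,0,100],[0,0,0.36,0,0,0,100],[0,0,0.48,0,0,0,100],[0,0,0.6,0,0,0,100],[0,0,0.72,0,0,0,100],[0,0,0.84,0,0,0,100],[0,0,0.96,0,0,0,100],[0,0,1.08,0,0,0,100],[0,0,1.2,0,0,0,100]]]' >/dev/null; done
python3 -m jog '[[[0,0,0.12,0,0,0,100],[0,0,0.24,0,0,0,100],[0,0,0.36,0,0,0,100],[0,0,0.48,0,0,0,100],[0,0,0.6,0,0,0,100],[0,0,0.72,0,0,0,100],[0,0,0.84,0,0,0,100],[0,0,0.96,0,0,0,100],[0,0,1.08,0,0,0,100],[0,0,1.08,0,0,0,100]]]'>/dev/null
python3 -m jog '[[[0,0,0,0,0,0,100],[0,0,0,0,0,0,100]]]'>/dev/null
python3 - <<'E'
from h import *
st()
A=neckrot(0);o=env.get_obs();k=np.degrees((A.inv()*R.from_quat(o['ee_rot'])).as_rotvec());print('rel neck',k)
for h in(.12,.0225):print(cmd(NECK+h*NZ,neckrot(k[2])))
c=cam('wrist');print(proj(c,NECK+.0315*NZ),proj(c,NECK))
g=(c[0].max(2)<60).astype(np.uint8);n,l,s_,ce=cv2.connectedComponentsWithStats(g)
for i in range(1,n):
    if s_[i,4]>400:print(s_[i],ce[i].round(1))
cv2.imwrite('pics/w3.png',c[0])
E
```

```text
8.85 [ 0.5926 -0.2245  0.2417] [-0.652  0.696  0.199  0.227] F [ 0.  -0.3  0.3] gap 0.0943 0.0 q [ 0.21  0.92  0.84  1.37 -1.    1.7  -2.03]
rel neck [-2.56398318e-01  3.35045558e-04 -9.21041026e+01]
[ 0.003  0.003  0.     0.13   0.    -0.17 ]
[ 3.00e-03  3.00e-03  0.00e+00  1.60e-01 -2.00e-02  9.58e+00]
[281.15412377 218.09263286] [281.02601581 209.738145  ]
[ 252  182   59   61 2803] [280.6 212.2]
[    0   236   560   184 50527] [272.3 354.1]
```

```bash
python3 -m jog '[[[0,0,0,0.25,0,2.5,100],[0,0,0,0.25,0,5,100],[0,0,0,0.25,0,7.5,100],[0,0,0,0.25,0,9,100],[0,0,0,0.25,0,9.5,100],[0,0,0,0.25,0,9.5,100],[0,0,0,0.25,0,9.5,100]]]'; python3 - <<'E'
from h import *
st();o=env.get_obs();A=neckrot(0);print('rel neck',np.degrees((A.inv()*R.from_quat(o['ee_rot'])).as_rotvec()))
d=o['position']-NECK;print('h',d@NZ,'lat x,y',(neckrot(-92).inv().apply(d)*1000).round(1))
E
```

```text
time: 9.48
position: [0.5976, -0.174, 0.163]
ee_rot: [-0.65, 0.697, 0.199, 0.227]
ft_force: [0.3, 0.1, 0.5]
finger_gap: 0.0938
finger_force: 0.0
9.48 [ 0.5976 -0.174   0.163 ] [-0.65   0.697  0.199  0.227] F [0.3 0.1 0.5] gap 0.0938 0.0 q [ 0.15  0.96  0.77  1.51 -1.05  1.53 -1.98]
rel neck [-1.35208591e-01  3.01536794e-03 -9.18992166e+01]
h 0.02471096851654448 lat x,y [  2.2   0.3 -24.7]
```

```bash
python3 -m jog '[[[0,0,0,0,0,0,40],[0,0,0,0,0,0,40],[0,0,0,0,0,0,40],[0,0,0,0,0,0,40],[0,0,0,0,0,0,40],[0,0,0,0,0,0,40],[0,0,0,0,0,0,40],[0,0,0,0,0,0,40]]]' 20; python3 - <<'E'
from h import *
st()
E
```

```text
time: 10.15
position: [0.5975, -0.1734, 0.1624]
ee_rot: [-0.65, 0.697, 0.199, 0.227]
ft_force: [0.2, 0.0, 0.1]
finger_gap: 0.0502
finger_force: 20.0
10.15 [ 0.5975 -0.1734  0.1624] [-0.65   0.697  0.199  0.227] F [0.2 0.  0.1] gap 0.0502 20.0 q [ 0.15  0.96  0.77  1.51 -1.05  1.53 -1.98]
```

```bash
python3 -m jog '[[[0,0,-0.1,0,0,-0.02,40],[0,0,-0.2,0,0,-0.04,40],[0,0,-0.3,0,0,-0.06,40],[0,0,-0.4,0,0,-0.08,40],[0,0,-0.5,0,0,-0.1,40],[0,0,-0.6,0,0,-0.12,40],[0,0,-0.7,0,0,-0.14,40],[0,0,-0.8,0,0,-0.17,40]]]'; python3 - <<'E'
from h import *
st()
E
```

```text
time: 10.82
position: [0.5974, -0.1741, 0.1636]
ee_rot: [0.871, -0.387, -0.095, -0.287]
ft_force: [-0.4, 0.3, -0.9]
finger_gap: 0.0503
finger_force: 20.0
10.82 [ 0.5974 -0.1741  0.1636] [ 0.871 -0.387 -0.095 -0.287] F [-0.4  0.3 -0.9] gap 0.0503 20.0 q [ 0.22  0.91  0.62  1.51 -0.96  1.44 -1.24]
```

```bash
for i in 1 2; do python3 -m jog '[[[0,0,-0.12,0,0,-0.025,40],[0,0,-0.24,0,0,-0.05,40],[0,0,-0.36,0,0,-0.075,40],[0,0,-0.48,0,0,-0.1,40],[0,0,-0.6,0,0,-0.125,40],[0,0,-0.72,0,0,-0.15,40],[0,0,-0.84,0,0,-0.175,40],[0,0,-0.96,0,0,-0.2,40],[0,0,-1.08,0,0,-0.225,40],[0,0,-1.2,0,0,-0.25,40]]]'|grep ft_; done; python3 - <<'E'
from h import *
st();d=env.get_obs()['position']-NECK;print('h',d@NZ,(neckrot(0).inv().apply(d)*1000).round(1))
E
```

```text
ft_force: [0.7, 1.1, -0.2]
ft_force: [0.1, 0.3, -0.1]
12.48 [ 0.5973 -0.1767  0.1679] [ 0.676  0.672  0.233 -0.192] F [ 0.1  0.3 -0.1] gap 0.0501 20.0 q [ 0.5   0.82  0.08  1.49 -0.64  1.22  0.91]
h 0.030294695147509362 [  0.3  -1.6 -30.3]
```

```bash
for i in 1; do python3 -m jog '[[[0,0,-0.12,0,0,-0.025,40],[0,0,-0.24,0,0,-0.05,40],[0,0,-0.36,0,0,-0.075,40],[0,0,-0.48,0,0,-0.1,40],[0,0,-0.6,0,0,-0.125,40],[0,0,-0.72,0,0,-0.15,40],[0,0,-0.84,0,0,-0.175,40],[0,0,-0.96,0,0,-0.2,40],[0,0,-1.08,0,0,-0.225,40],[0,0,-1.2,0,0,-0.25,40]]]'|grep ft_; done
python3 -m jog '[[[0,0,0,0,0,0,100],[0,0,0,0,0,0,100],[0,0,0,0,0,0,100],[0,0,0,0,0,0,100],[0,0,0,0,0,0,100],[0,0,0,0,0,0,100]]]'
python3 - <<'E'
from h import *
st();d=env.get_obs()['position']-NECK;print('h',d@NZ,(neckrot(0).inv().apply(d)*1000).round(1))
E
```

```text
ft_force: [1.0, 0.8, 0.0]
time: 13.82
position: [0.5969, -0.1785, 0.1698]
ee_rot: [0.182, 0.936, 0.3, -0.028]
ft_force: [-0.4, -0.0, 0.3]
finger_gap: 0.0864
finger_force: 0.0
13.82 [ 0.5969 -0.1785  0.1698] [ 0.182  0.936  0.3   -0.028] F [-0.4 -0.   0.3] gap 0.0864 0.0 q [ 0.67  0.83 -0.23  1.48 -0.43  1.14  1.92]
h 0.03290962476168051 [  0.5  -2.  -32.9]
```

```bash
for i in 1 2 3; do python3 -m jog '[[[0,0,0.12,0,0,0,100],[0,0,0.24,0,0,0,100],[0,0,0.36,0,0,0,100],[0,0,0.48,0,0,0,100],[0,0,0.6,0,0,0,100],[0,0,0.72,0,0,0,100],[0,0,0.84,0,0,0,100],[0,0,0.96,0,0,0,100],[0,0,1.08,0,0,0,100],[0,0,1.2,0,0,0,100]]]' |grep ft_; done
python3 -m jog '[[[0,0,0.12,0,0,0,100],[0,0,0.24,0,0,0,100],[0,0,0.36,0,0,0,100],[0,0,0.48,0,0,0,100],[0,0,0.6,0,0,0,100],[0,0,0.6,0,0,0,100],[0,0,0.6,0,0,0,100]]]' |grep ft_
python3 - <<'E'
from h import *
st();o=env.get_obs();d=o['position']-NECK;print('h',d@NZ,(neckrot(0).inv().apply(d)*1000).round(1))
print('rel neck',np.degrees((neckrot(0).inv()*R.from_quat(o['ee_rot'])).as_rotvec()))
E
```

```text
ft_force: [-0.2, -0.2, 0.4]
ft_force: [-0.4, 0.1, 0.0]
ft_force: [-0.4, -0.3, -0.3]
ft_force: [-0.3, -0.1, 0.0]
16.9 [ 0.5971 -0.1782  0.1697] [ 0.718 -0.628 -0.175 -0.246] F [-0.3 -0.1  0. ] gap 0.0938 0.0 q [ 0.17  0.94  0.73  1.5  -1.02  1.52 -1.8 ]
h 0.03269419625787203 [  0.4  -1.8 -32.7]
rel neck [-2.31104692e-01 -3.35515538e-03 -1.03493592e+02]
```

```bash
python3 -m jog '[[[0,0,0,0,0,0,40],[0,0,0,0,0,0,40],[0,0,0,0,0,0,40],[0,0,0,0,0,0,40],[0,0,0,0,0,0,40],[0,0,0,0,0,0,40],[0,0,0,0,0,0,40],[0,0,0,0,0,0,40]]]' 20|grep f; for i in 1 2; do python3 -m jog '[[[0,0,-0.12,0,0,-0.025,40],[0,0,-0.24,0,0,-0.05,40],[0,0,-0.36,0,0,-0.075,40],[0,0,-0.48,0,0,-0.1,40],[0,0,-0.6,0,0,-0.125,40],[0,0,-0.72,0,0,-0.15,40],[0,0,-0.84,0,0,-0.175,40],[0,0,-0.96,0,0,-0.2,40],[0,0,-1.08,0,0,-0.225,40],[0,0,-1.2,0,0,-0.25,40]]]'|grep f; done; python3 - <<'E'
from h import *
st();c=cam('scene');cv2.imwrite('pics/s3.png',cv2.resize(c[0][190:310,210:330],None,fx=4,fy=4))
E
```

```text
ft_force: [0.5, 0.0, 0.9]
finger_gap: 0.0502
finger_force: 20.0
ft_force: [0.2, -0.5, -0.5]
finger_gap: 0.0504
finger_force: 20.0
ft_force: [1.0, 0.5, 0.3]
finger_gap: 0.0501
finger_force: 20.0
19.23 [ 0.597  -0.1813  0.1741] [ 0.844  0.442  0.166 -0.252] F [1.  0.5 0.3] gap 0.0501 20.0 q [ 0.43  0.83  0.22  1.48 -0.72  1.28  0.37]
```

```bash
python3 -m jog '[[[0,0,-0.12,0,0,-0.025,40],[0,0,-0.24,0,0,-0.05,40],[0,0,-0.36,0,0,-0.075,40],[0,0,-0.48,0,0,-0.1,40],[0,0,-0.6,0,0,-0.125,40],[0,0,-0.72,0,0,-0.15,40],[0,0,-0.84,0,0,-0.175,40],[0,0,-0.96,0,0,-0.2,40],[0,0,-1.08,0,0,-0.225,40],[0,0,-1.2,0,0,-0.25,40]]]'|grep f
python3 -m jog '[[[0,0,-0.12,0,0,-0.025,40],[0,0,-0.24,0,0,-0.05,40],[0,0,-0.36,0,0,-0.075,40],[0,0,-0.4,0,0,-0.1,40],[0,0,-0.4,0,0,-0.2,40],[0,0,-0.4,0,0,-0.3,40]]]'|grep f
python3 - <<'E'
from h import *
st();d=env.get_obs()['position']-NECK;print('h',d@NZ,(neckrot(0).inv().apply(d)*1000).round(1))
E
```

```text
ft_force: [0.0, 0.5, 0.4]
finger_gap: 0.0501
finger_force: 20.0
ft_force: [-0.3, 1.6, -0.4]
finger_gap: 0.0502
finger_force: 20.0
20.62 [ 0.596  -0.1843  0.1783] [ 0.275  0.913  0.296 -0.059] F [-0.3  1.6 -0.4] gap 0.0502 20.0 q [ 0.65  0.82 -0.18  1.47 -0.46  1.17  1.75]
h 0.04322899301229135 [  0.8  -2.  -43.2]
```

The cap came free with no resistance; withdrawing along the axis.

```bash
python3 -m jog '[[[0,0,0,0,0,-0.5,40],[0,0,0,0,0,-1,40],[0,0,0,0,0,-1.5,40],[0,0,0,0,0,-2.2,40],[0,0,0,0,0,-3,40],[0,0,0,0,0,-4,40],[0,0,0,0,0,-6,40],[0,0,0,0,0,-8,40],[0,0,0,0,0,-8,40],[0,0,0,0,0,-8,40]]]'|grep f
python3 - <<'E'
from h import *
st();o=env.get_obs();A=R.from_quat(o['ee_rot'])
z=A.apply([0,0,1]);ax=np.cross(z,[0,0,-1]);ang=np.arcsin(np.linalg.norm(ax));V=R.from_rotvec(ax/np.linalg.norm(ax)*ang)*A
T=np.array([.431,.3055])
for p in((*o['position'][:2],.30),(.45,.0,.3),(*T,.2),(*T,.003+.0237)):print(p,cmd(p,V))
print('V x',V.apply([1,0,0]),np.degrees(ang))
E
```

```text
ft_force: [-0.7, 0.9, -1.5]
finger_gap: 0.0503
finger_force: 20.0
21.45 [ 0.5921 -0.2316  0.2446] [ 0.274  0.913  0.296 -0.056] F [-0.7  0.9 -1.5] gap 0.0503 20.0 q [ 0.7   0.78 -0.16  1.34 -0.44  1.35  1.72]
(np.float64(0.5920751224489145), np.float64(-0.23158625380014147), 0.3) [ 0.542 -0.283 -0.     1.47   2.82  -4.54 ]
(0.45, 0.0, 0.3) [ 0.542 -0.283 -0.    24.28  10.85   7.85 ]
(np.float64(0.431), np.float64(0.3055), 0.2) [ 0.542 -0.283 -0.    37.51  25.36  33.37 ]
(np.float64(0.431), np.float64(0.3055), 0.026699999999999998) [ 0.542 -0.283 -0.    32.91  16.54  47.56 ]
V x [-8.34581406e-01  5.50884631e-01 -7.18036292e-17] 35.036825112777684
```

```bash
python3 -m jog '[[[0.08,-0.04,0,0.2,0.4,-0.7,40],[0.16,-0.08,0,0.4,0.8,-1.5,40],[0.25,-0.13,0,0.7,1.3,-2.2,40],[0.34,-0.18,0,1,1.9,-3,40],[0.44,-0.23,0,1.3,2.4,-3.8,40],[0.542,-0.283,0,1.5,2.8,-4.5,40],[0.542,-0.283,0,1.5,2.8,-4.5,40],[0.542,-0.283,0,1.5,2.8,-4.5,40],[0.542,-0.283,0,1.5,2.8,-4.5,40]]]'|grep f
cat >> h.py <<'E'
def up():
    A=R.from_quat(env.get_obs()['ee_rot']);z=A.apply([0,0,1]);return R.from_rotvec(np.cross(z,[0,0,-1]))*A
E
python3 - <<'E'
from h import *
st();print(cmd((.431,.3055,.30),up()))
E
```

```text
ft_force: [-0.4, -0.3, -1.0]
finger_gap: 0.0501
finger_force: 20.0
22.2 [ 0.5906 -0.2303  0.2976] [ 0.287  0.958  0.001 -0.002] F [-0.4 -0.3 -1. ] gap 0.0501 20.0 q [ 0.3   0.54  0.06  1.46 -0.03  1.14  1.35]
[ 1.000e-03 -5.000e-03  0.000e+00  4.279e+01  3.598e+01  3.000e-02]
```

```bash
python3 -m jog '[[[0,0,0,2.2,1.8,0,40],[0,0,0,4.8,4,0,40],[0,0,0,7.4,6.2,0,40],[0,0,0,10,8.4,0,40],[0,0,0,12.6,10.6,0,40],[0,0,0,15.2,12.8,0,40],[0,0,0,17.8,15,0,40],[0,0,0,20.4,17.2,0,40],[0,0,0,23,19.3,0,40],[0,0,0,25.6,21.5,0,40]]]'|grep f
python3 - <<'E'
from h import *
st();print(cmd((.431,.3055,.30),up()))
E
```

```text
ft_force: [1.2, 0.5, -1.0]
finger_gap: 0.0505
finger_force: 20.0
23.03 [0.4951 0.0887 0.2984] [ 0.29   0.957  0.    -0.002] F [ 1.2  0.5 -1. ] gap 0.0505 20.0 q [-0.22  0.33 -0.01  1.81  0.    1.    0.75]
[-1.000e-03 -5.000e-03 -0.000e+00  1.735e+01  1.449e+01 -9.000e-02]
```

```bash
python3 -m jog '[[[0,0,0,2.4,2,0,40],[0,0,0,4.8,4,0,40],[0,0,0,7.4,6.2,0,40],[0,0,0,10,8.4,0,40],[0,0,0,12.6,10.6,0,40],[0,0,0,15.2,12.8,0,40],[0,0,0,17.3,14.5,0,40],[0,0,0,17.3,14.5,0,40],[0,0,0,17.3,14.5,0,40],[0,0,0,17.3,14.5,0,40]]]'|grep f
python3 - <<'E'
from h import *
st();print(cmd((.431,.3055,.30),up()),cmd((.431,.3055,.05),up()))
c=cam('wrist');cv2.imwrite('pics/w4.png',c[0]);print(proj(c,(.431,.3055,.003)))
E
```

```text
ft_force: [-0.4, 0.1, -1.4]
finger_gap: 0.0501
finger_force: 20.0
23.87 [0.4322 0.3037 0.299 ] [ 0.289  0.957 -0.001 -0.001] F [-0.4  0.1 -1.4] gap 0.0501 20.0 q [-0.61  0.37 -0.08  1.75  0.03  1.02  0.29]
[-0.002 -0.003 -0.     0.2    0.09  -0.1  ] [-2.00e-03 -3.00e-03 -0.00e+00  1.30e-01  1.40e-01  2.49e+01]
[281.08071069 184.2023623 ]
```

View pics/w4.png

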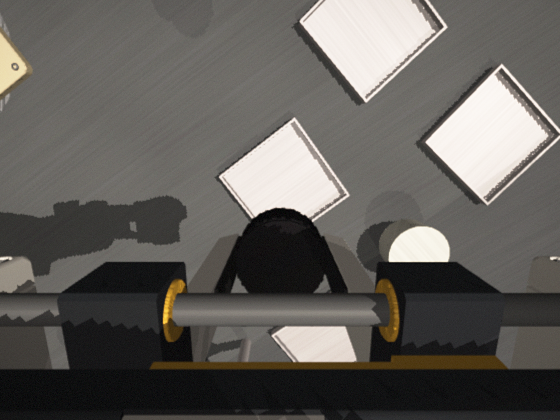

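The wrist view shows the cap held, with the goal tray's corners at (218,178), (294,118) and (348,193). That puts its centre at about (283,186), against a predicted (281,184), so the aim is good. Descending.

```bash
python3 -m jog '[[[0,0,0,0.2,0.1,3,40],[0,0,0,0.2,0.1,6,40],[0,0,0,0.2,0.1,9,40],[0,0,0,0.2,0.1,12,40],[0,0,0,0.2,0.1,15,40],[0,0,0,0.2,0.1,18,40],[0,0,0,0.2,0.1,21,40],[0,0,0,0.2,0.1,23.5,40],[0,0,0,0.2,0.1,25,40],[0,0,0,0.2,0.1,25,40]]]'|grep f
python3 -m jog '[[[0,0,0,0,0,0,40],[0,0,0,0,0,0,40]]]'|grep f
python3 - <<'E'
from h import *
st();print(cmd((.431,.3055,.0267),up()))
E
```

```text
ft_force: [-0.3, -0.5, -0.4]
finger_gap: 0.0505
finger_force: 20.0
ft_force: [0.0, 0.3, -0.7]
finger_gap: 0.0501
finger_force: 20.0
24.92 [0.4309 0.3081 0.051 ] [ 0.288  0.958  0.001 -0.   ] F [ 0.   0.3 -0.7] gap 0.0501 20.0 q [-0.64  0.72 -0.05  1.99  0.08  0.43  0.24]
[ 2.00e-03 -1.00e-03 -0.00e+00 -1.50e-01 -2.10e-01  2.42e+00]
```

```bash
python3 -m jog '[[[0,0,0,0,0,0.8,40],[0,0,0,0,0,1.6,40],[0,0,0,0,0,1.9,40],[0,0,0,0,0,2.1,40],[0,0,0,0,0,2.2,40],[0,0,0,0,0,2.2,40],[0,0,0,0,0,2.2,40]]]'|grep -v gap
python3 -m jog '[[[0,0,0,0,0,0.1,40],[0,0,0,0,0,0.15,40],[0,0,0,0,0,0.15,40],[0,0,0,0,0,0.15,40]]]'|grep -v gap
```

```text
time: 25.5
position: [0.4296, 0.3088, 0.0282]
ee_rot: [0.287, 0.958, 0.001, -0.001]
ft_force: [-0.4, 0.4, -1.3]
finger_force: 20.0
time: 25.83
position: [0.4299, 0.3089, 0.0271]
ee_rot: [0.287, 0.958, 0.001, -0.001]
ft_force: [0.1, -0.4, 4.3]
finger_force: 20.0
```

```bash
python3 -m jog '[[[0,0,0,0,0,0.05,40],[0,0,0,0,0,0.05,40],[0,0,0,0,0,0.05,40],[0,0,0,0,0,0.05,40]]]'|grep -v gap
python3 -m jog '[[[0,0,0,0,0,0,100],[0,0,0,0,0,0,100],[0,0,0,0,0,0,100],[0,0,0,0,0,0,100],[0,0,0,0,0,0,100],[0,0,0,0,0,0,100],[0,0,0,0,0,0,100]]]'
python3 -m jog '[[[0,0,0,0,0,-1,100],[0,0,0,0,0,-3,100],[0,0,0,0,0,-6,100],[0,0,0,0,0,-10,100],[0,0,0,0,0,-14,100],[0,0,0,0,0,-18,100],[0,0,0,0,0,-22,100],[0,0,0,0,0,-22,100],[0,0,0,0,0,-22,100]]]'
python3 - <<'E'
from h import *
a=cam('scene')[0];cv2.imwrite('pics/end.png',cv2.resize(a[150:310,220:400],None,fx=3,fy=3))
E
```

```text
time: 26.17
position: [0.4299, 0.3088, 0.027]
ee_rot: [0.287, 0.958, 0.001, -0.0]
ft_force: [-0.9, -1.8, 9.2]
finger_force: 20.0
time: 26.75
position: [0.4296, 0.3087, 0.026]
ee_rot: [0.287, 0.958, 0.001, -0.001]
ft_force: [-0.8, -0.5, -1.1]
finger_gap: 0.0924
finger_force: 0.0
time: 27.5
position: [0.431, 0.3092, 0.2492]
ee_rot: [0.287, 0.958, 0.003, 0.001]
ft_force: [0.0, -0.1, -1.1]
finger_gap: 0.0941
finger_force: 0.0
```

View pics/end.png

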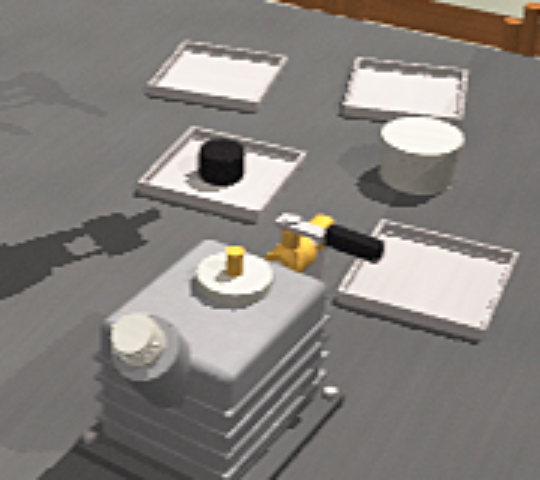

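The crop shows the cap standing upright near the middle of the goal tray at (221,162), the neck bare at (137,340), and the lever shut. Handing in.

```bash
python3 -c "
from plant import env
print(env.hand_in())"
```

```text
the job is handed in; nothing more can be done
None
```

The job is handed in at about 27.5 s of the 72 s allowed, and no verdict came back: the valve lever is shut against its stop, and the unscrewed cap stands open side down near the middle of the tray nearest the base.

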